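Work the bay shutter from the reception counter

TASK

Run the workshop's bay shutter up a little from the reception counter: with the fingertips, gently press the long bar-shaped button well down and let it come back up (the shutter starts), then press the round mushroom button down in the same way and let it come back up (it stops). Do not touch the control box with the square button (it would lower the shutter), do not lift, tip or shift any control box, and leave the other things on the counter where they are. Finish with the hand clear.

Things in the scene. Friction and masses are not known exactly. Their poses are not given: they have to be found in the camera images.
- bar_box: Loose mid-grey plastic control box, 84 x 84 mm and 45 mm high, about 0.6 kg with its button, on rubber feet; origin at the centre of its underside. In the middle of its pale top plate stands a long black bar-shaped cap, 22 mm along the box's x and 58 mm along its y; the cap's top is 62 mm above the counter when up. This is 'shutter up'.
- bar_top (a point): Centre of the top face of the bar-shaped cap (moves with it).
- bar_button (a joint): How far the bar-shaped cap is pushed down, m: 0 up, 0.008 at its stop. It switches at 0.004. A spring of 400 N/m with preload: 1.6 N starts it, 3.2 N at 0.004, 4.8 N at the stop; it springs back by itself. Press with less than 20 N.
- mushroom_box: Loose mid-grey plastic control box, 84 x 84 mm and 45 mm high, about 0.6 kg with its button, on rubber feet; origin at the centre of its underside. In the middle of its pale top plate stands a round black mushroom-headed cap, 48 mm in diameter, with a shallow domed top; the cap's top is 70 mm above the counter when up. This is 'stop'.
- mushroom_top (a point): Middle of the domed top of the mushroom cap (moves with it).
- mushroom_button (a joint): How far the mushroom cap is pushed down, m: same travel, switching point, spring and force limit as the bar-shaped one.
- square_box: Loose mid-grey plastic control box, 84 x 84 mm and 45 mm high, about 0.6 kg with its button, on rubber feet; origin at the centre of its underside. In the middle of its pale top plate stands a square black cap, 36 x 36 mm; the cap's top is 62 mm above the counter when up. This is 'shutter down': not to be touched.
- square_button (a joint): How far the square cap is pushed down, m: same travel and spring. To be left alone.
- terminal: Loose black card terminal with a keypad and small screen, lying flat, 155 x 78 x 36 mm (x, y, z); origin at the centre of its underside. To be left alone.
- carton: Loose cardboard parts carton, 65 x 55 x 55 mm; origin at the centre of its underside. To be left alone.
- oil_filter: Loose upright white oil filter canister, 68 mm in diameter, 79 mm high; origin at the centre of its underside. To be left alone.
- spanner: Loose steel spanner lying flat along its own x axis, 160 mm long. To be left alone.
Things that resemble listed ones, but are neither listed nor needed, are in the scene too. What is shaped like the bar_box but turquoise or yellow is not meant.

How it is judged:
By the outcome, as a careful person would: the job done as asked, in the order asked, and still so for the second after the job is handed in, with the robot touching nothing.
It also fails if it takes over 42 s, if anything falls off the work surface, if the arm or the gripper's body presses on something with over 40 N, if the wrist force passes 120 N, or if a joint passes its speed limit or range.

ROBOT

A 6-joint arm with a two-finger parallel gripper is mounted at the origin on the work surface. World frame = base frame: x ahead of the robot, y to its left, z up, the work surface at z = 0. Lengths are in mm, angles in rad, forces in N, time in s.
With the tool pointing down it reaches from about 275 to 750 mm from the base axis. Payload 10.2 kg.
Tool frame: the origin (TCP) lies at the very end of the fingers, on their centre line; the grasp point (between the pads) lies 19 mm behind it; z points along the fingers, x is the direction in which the jaws open and shut, and the axes are right-handed (so a half turn about z gives the same grasp; the last joint's range is limited). The gripper opens to 85 mm and grips with 20 to 120 N. Pads are 22 mm wide; open, the fingers measure 114 mm over their backs; the gripper's body (76 mm by 85 mm) begins 54 mm behind the grasp point. The pads swing forward as they close: fully open they stand 13 mm farther back than shut.
Start: joints at [-1.492, 0.313, 1.498, -0, 1.331, -0.223], TCP at [156.038, -501.281, 192.994] pointing down, gripper open.
Joint ranges: [-2.94, 2.94], [-0.97, 2.17], [0.19, 2.56], [-1.23, 4.37], [0.02, 3.11], [-2.88, 2.88]. Speed limits (rad/s): [2.39, 2.39, 3.01, 3.14, 3.14, 3.14].

INTERFACE

Orientations are given as a unit quaternion [w, x, y, z].
In Python, from rig import ctrl, cams gives the robot as it stands.
- The arm moves only by the tool play_rows, never from a script. Its argument "steps" is a list of rows, each a list of 2 entries, a list of its own where there are three numbers: the shift along the tool's x, y, z normalised to -1 to 1, where 1 is 0.75 m, then the turn, a rotation vector about the tool's x, y, z normalised to -1 to 1, where 1 is 45 degrees. A call has 1 to 20 rows; each row shifts and turns the commanded pose from where the row before left it, along the tool's axes as they then stand; what a row does not reach is not made up. A row lasts 1/10 s, in which the tool goes at most 50 mm and 8.59 degrees, less where a joint would pass 70% of its speed; a pose out of reach is approached as far as the arm can. A call with a number of a shift or a turn outside -1 to 1 is refused whole. A call with a gripper value outside its range is refused whole. "grip" is the closure, from 0 (fully open) to 1 (shut), set as the call begins (left out, the last holds). The fingers move at their own pace and stop on an object; "squeeze" is the grip in N (left out, the last holds). Time passes only in rows, so rows that do not move let the fingers close. It gives the time, the measured TCP pose, the force and the opening at its end, in the units of the state.
- ctrl.sense(): the state, without advancing time (a new reading comes with each control period).
- cams.capture(name): name is "side" or "top"; returns the picture (480x640x3 uint8, red, green, blue); there is no depth.
- cams.camera_info(name): a dict with "fx", "fy", "cx", "cy" (pixels), "dist_coeffs" ([k1, k2, p1, p2, k3] as OpenCV has them; the pictures are not rectified), "xyz" and "attitude" of the camera in the world. Camera axes: x right, y up, looking along -z (the intrinsics and any distortion apply to the point x, -y, -z); pixel columns grow to the right and rows downward; lengths in mm; the calibration is good to about 2 mm. A picture is of the moment at which its call begins. camera_info takes no time and is no camera call.
- ctrl.finish_job(): hands the job in, once; it reports no verdict.
Trained networks look in the newest picture that a camera, given by its name, has taken for a name from the list of things; names that differ only in an ending like _2 or _b are one class to them, and where a whole thing is asked for, a point or a joint stands for the part that bears it (a point fixed in the world has none). Each returns a list of dicts, best first, with "p" (0 to 1); they miss things now and then, are a little off and sometimes report something else, mostly with a low value. They report only what shows in the picture. A call takes as long as a camera call. They do not tell look-alikes from the thing itself.
- cams.search_frame(camera, thing): "rect" ([centre column, centre row, width, height] in pixels, round what is visible of it).
- cams.tip_of(camera, thing): "pixel" ([column, row] in pixels: a listed point, or the origin of a listed thing).
The state is a dict: "time_s": time; "joints": joint angles; "dq": joint speeds; "tau": joint torques, N m; "eef_pos": TCP position; "ee_rot": TCP orientation; "force": force on the tool from outside, world axes, zero at the start; "wrist_torque": the same for the moment, N m; "grip_width": opening from 0.0 (shut) to 1.0 (fully open).
Only numpy, scipy, OpenCV 4.12 (cv2) and the standard library are available. Lean on these libraries where they do the work, as an engineer would, in place of code of your own. Each camera call takes 0.05 s, during which the arm holds its last target.

## Working session

There is one attempt and no reset: what is moved stays moved. The work goes in short steps, Python scripts to look and compute and a tool call to move; the robot and the scene stay as the last step left them, time stands still between calls to the robot, and variables do not carry over. Pictures are saved under pics/ and viewed, and the job is handed in when it is done.

Besides the shell and the picture viewer there is one more tool, called after "Request:" in YAML: its name, and indented under it one key for each argument. play_rows: Moves the arm, as the interface text tells. Its arguments: {"type":"object","properties":{"steps":{"type":"array"},"grip":{"type":"number"},"squeeze":{"type":"number"}},"required":["steps"]}

```bash
mkdir -p pics; python3 - <<'E'
from rig import ctrl,cams
import cv2
s=ctrl.sense();print(s)
for n in("top","side"):
    im=cams.capture(n);cv2.imwrite(f"pics/{n}0.png",im[:,:,::-1]);print(n,cams.camera_info(n))
    for t in("bar_top","mushroom_top"):print(t,cams.tip_of(n,t))
    for t in("bar_box","mushroom_box","square_box"):print(t,cams.search_frame(n,t))
E
```

```text
{'time_s': 0.0, 'joints': array([-1.49240255e+00,  3.13465939e-01,  1.49842308e+00, -1.99383644e-05,
        1.33101792e+00, -2.23395103e-01]), 'dq': array([ 4.42209840e-04, -1.05026034e-03,  1.54616557e-03, -7.75189202e-04,
       -2.10720548e-05,  1.08500205e-04]), 'tau': array([-1.96934539e-03, -4.12266934e+01, -2.59743458e+01, -2.87947541e-04,
        4.11615532e-03, -1.56655489e-08]), 'eef_pos': array([ 156.00577025, -500.96503703,  192.43222977]), 'ee_rot': array([-4.90777357e-04,  8.05367211e-01, -5.92775863e-01, -4.37115461e-04]), 'force': array([-0.59635987,  0.04824284,  0.27975652]), 'wrist_torque': array([ 0.01115292,  0.045818  , -0.01105277]), 'grip_width': 0.9977159384072538}
top {'fx': 521.1139782300265, 'fy': 521.1139782300265, 'cx': 320.05704895964294, 'cy': 240.1593705417814, 'dist_coeffs': array([-0.1443633,  0.       ,  0.       ,  0.       ,  0.       ]), 'xyz': array([406.37425546, -28.34151785, 948.03474433]), 'attitude': array([ 0.71373765,  0.06448243, -0.05711174, -0.69509627])}
bar_top [{'pixel': [408.0, 249.9], 'p': 0.86}, {'pixel': [487.5, 257.5], 'p': 0
[... 539 characters left out ...]
96, 'cy': 237.50170695552953, 'dist_coeffs': array([0.04479693, 0.        , 0.        , 0.        , 0.        ]), 'xyz': array([ 526.52923817, -892.67067532,  623.84684592]), 'attitude': array([ 0.8758335 ,  0.48188435, -0.00382231, -0.02624005])}
bar_top [{'pixel': [316.5, 346.2], 'p': 0.74}, {'pixel': [316.1, 286.0], 'p': 0.6}, {'pixel': [232.7, 289.2], 'p': 0.58}]
mushroom_top [{'pixel': [289.5, 181.1], 'p': 0.63}]
bar_box [{'rect': [238.6, 308.1, 49.0, 47.3], 'p': 0.84}, {'rect': [315.4, 365.4, 71.2, 68.1], 'p': 0.71}, {'rect': [316.1, 301.9, 49.2, 49.1], 'p': 0.6}]
mushroom_box [{'rect': [287.2, 198.8, 42.2, 40.6], 'p': 0.79}]
square_box [{'rect': [316.2, 259.0, 54.2, 44.7], 'p': 0.85}]
```

View pics/top0.png

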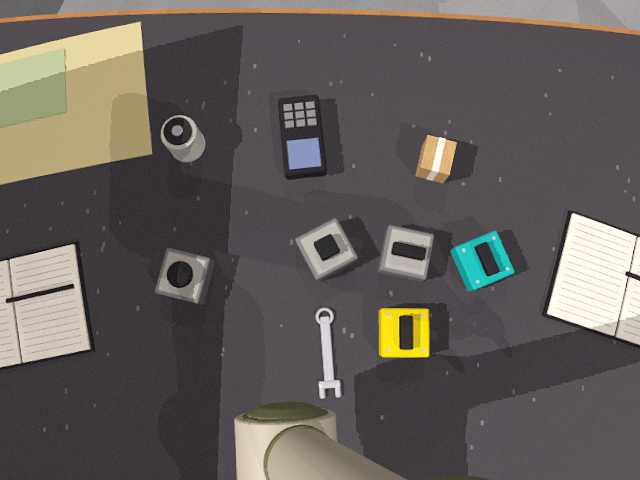

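View pics/side0.png

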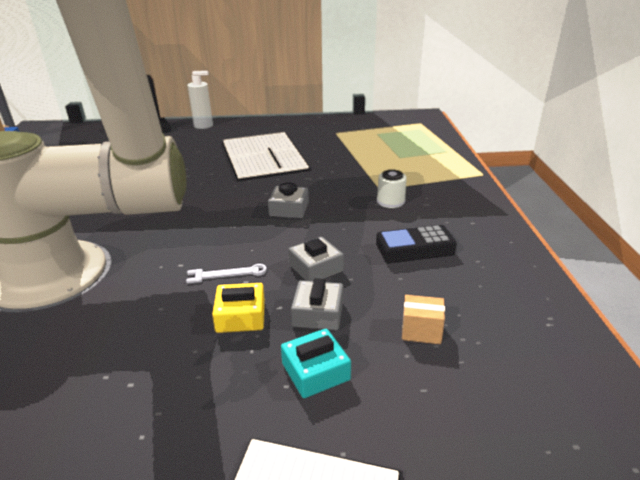

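```bash
cat > h.py <<'E'
import numpy as np,cv2
from scipy.spatial.transform import Rotation as R
from scipy.optimize import least_squares
from rig import ctrl,cams
def ray(n,px):
    c=cams.camera_info(n);K=np.array([[c['fx'],0,c['cx']],[0,c['fy'],c['cy']],[0,0,1]])
    u=cv2.undistortPoints(np.array([[px]],float),K,c['dist_coeffs'])[0,0]
    q=c['attitude'];return c['xyz'],R.from_quat([q[1],q[2],q[3],q[0]]).apply([u[0],-u[1],-1])
def onz(n,px,z):
    o,d=ray(n,px);return o+d*(z-o[2])/d[2]
def tri(p1,p2):
    A=np.zeros((3,3));b=np.zeros(3)
    for n,p in(("top",p1),("side",p2)):
        o,d=ray(n,p);d=d/np.linalg.norm(d);M=np.eye(3)-np.outer(d,d);A+=M;b+=M@o
    return np.linalg.solve(A,b)
E
python3 - <<'E'
from h import *
print(tri([408,249.9],[316.1,286.0]),onz("top",[408,249.9],62),onz("side",[316.1,286],62))
print(tri([178.4,273.2],[289.5,181.1]),onz("top",[178.4,273.2],70),onz("side",[289.5,181.1],70))
t=cv2.imread("pics/top0.png");s=cv2.imread("pics/side0.png")
def cr(im,x,y):return cv2.resize(im[y-40:y+40,x-40:x+40],(400,300) if 0 else (380,380),interpolation=cv2.INTER_CUBIC)
cv2.imwrite("pics/c1.png",np.hstack([cr(t,408,252),cr(s,316,300)]))
cv2.imwrite("pics/c2.png",np.hstack([cr(t,182,275),cr(s,289,195)]))
E
```

```text
[ 547.27155369 -168.89897245   63.12054244] [ 547.17645779 -169.09316617   62.        ] [ 547.58198442 -167.37991052   62.        ]
[498.17597197 222.17069536  78.76275964] [495.18111763 224.23524862  70.        ] [501.59253169 241.41331317  70.        ]
```

View pics/c1.png

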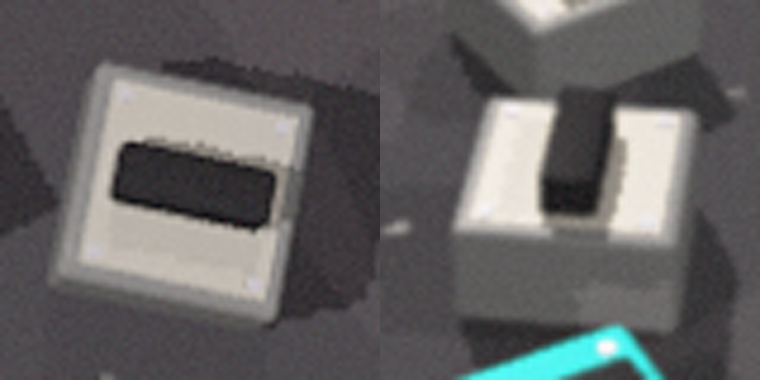

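View pics/c2.png

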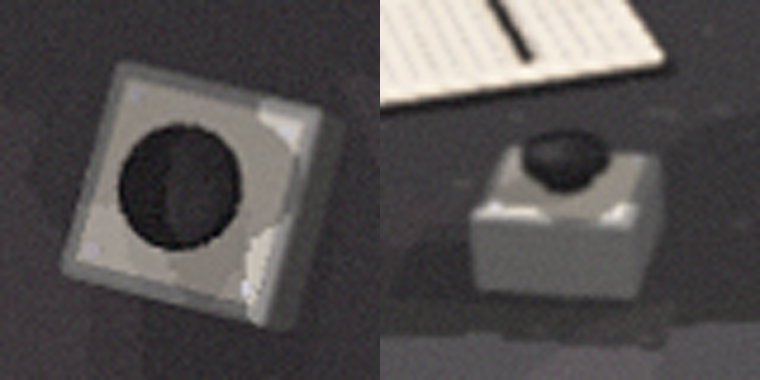

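```bash
python3 - <<'E'
from h import *
print(onz("top",[408.8,251.2],62),tri([408.8,250.8],[318.2,288]))
for z in(62,66,70):print(onz("top",[180.1,274.4],z),onz("side",[288.2,187.5],z))
print(tri([180.1,274.4],[288.2,187.]))
# bar long axis: lower edge of top ends
a=onz("top",[368+117/4.75,212+172/4.75],62);b=onz("top",[368+270/4.75,212+200/4.75],62);print(a,b,(a+b)/2,np.linalg.norm(a-b),np.degrees(np.arctan2(*(b-a)[[1,0]])))
s=ctrl.sense();q=s['ee_rot'];r=R.from_quat([q[1],q[2],q[3],q[0]]);print(r.as_matrix().round(3),s['eef_pos'],s['time_s'])
for t in([548,-169,110],[497,223,115]):print(r.inv().apply(np.array(t)-s['eef_pos']).round(1))
E
```

```text
[ 544.94194975 -170.48008233   62.        ] [ 548.60757592 -170.75319104   59.4323792 ]
[494.00204843 223.38170938  62.        ] [498.02786386 223.19215098  62.        ]
[493.60645314 222.24530597  66.        ] [498.23077592 215.24790187  66.        ]
[493.21085785 221.10890255  70.        ] [498.43368797 207.30365276  70.        ]
[496.01255409 223.38179473  62.89638116]
[ 549.45690575 -142.44084757   62.        ] [ 540.56084231 -198.36528042   62.        ] [ 545.00887403 -170.403064     62.        ] 56.62757397526242 -99.03847814981174
[[ 0.297 -0.955  0.   ]
 [-0.955 -0.297  0.   ]
 [-0.    -0.    -1.   ]] [ 156.04440661 -501.27221142  192.98850472] 0.6
[-200.8 -473.    83. ]
[-590.2 -540.8   78. ]
```

Candidates for the bar box in the top view are grey (408,251), turquoise (485,260) and yellow (405,332). Only the grey one fits, and the crop confirms a mid-grey box with a pale plate and a long black cap. The mushroom box is at (180,274), with a round cap. The grey box at (327,248) has a square cap, so I leave it alone.

Next I move above the bar at about (546,-170).

Request:
play_rows:
  steps:
    - [[-0.0205,-0.0483,0],[0,0,0]]
    - [[-0.0205,-0.0483,0],[0,0,0]]
    - [[-0.0205,-0.0483,0],[0,0,0]]
    - [[-0.0205,-0.0483,0],[0,0,0]]
    - [[-0.0205,-0.0483,0],[0,0,0]]
    - [[-0.0205,-0.0483,0],[0,0,0]]
    - [[-0.0205,-0.0483,0],[0,0,0]]
    - [[-0.0205,-0.0483,0],[0,0,0]]
    - [[-0.0205,-0.0483,0],[0,0,0]]
    - [[-0.0205,-0.0483,0],[0,0,0]]
    - [[-0.0205,-0.0483,0],[0,0,0]]
    - [[-0.0205,-0.0483,0],[0,0,0]]
    - [[-0.0205,-0.0483,0],[0,0,0]]
    - [[0,0,0.02],[0,0,0.146]]
    - [[0,0,0.03],[0,0,0.146]]
    - [[0,0,0.03],[0,0,0.146]]
    - [[0,0,0.02],[0,0,0.146]]
    - [[0,0,0],[0,0,0]]
    - [[0,0,0],[0,0,0]]
    - [[0,0,0],[0,0,0]]
  grip: 1
  squeeze: 20

```text
time_s: 2.6
eef_pos: [546.8, -170.8, 119.1]
ee_rot: [0.0, -0.65, 0.76, -0.001]
force: [0.0, 0.2, -0.4]
grip_width: -0.001
```

```bash
python3 - <<'E'
from h import *
s=ctrl.sense();q=s['ee_rot'];r=R.from_quat([q[1],q[2],q[3],q[0]]);print(r.as_matrix().round(3),s['eef_pos'],s['time_s'],s['force'],s['grip_width'],s['joints'])
print(r.inv().apply(np.array([546,-170,66])-s['eef_pos']).round(1))
for n in("top","side"):
    im=cams.capture(n);cv2.imwrite(f"pics/{n}1.png",im[:,:,::-1])
t=cv2.imread("pics/top1.png");s=cv2.imread("pics/side1.png")
def cr(im,x,y):return cv2.resize(im[y-50:y+50,x-50:x+50],(380,380),interpolation=cv2.INTER_CUBIC)
cv2.imwrite("pics/c3.png",np.hstack([cr(t,408,252),cr(s,316,280)]))
E
```

```text
[[-0.154 -0.988  0.002]
 [-0.988  0.154 -0.001]
 [ 0.001 -0.002 -1.   ]] [ 546.77797476 -170.76951253  119.14905491] 2.6 [ 0.04870393  0.18135379 -0.43701096] -0.0008819176903064123 [-5.07179199e-01  4.80075799e-01  1.45437795e+00  1.71690631e-05
  1.20524203e+00  1.21830559e+00]
[-0.7  1.  53.1]
```

View pics/c3.png

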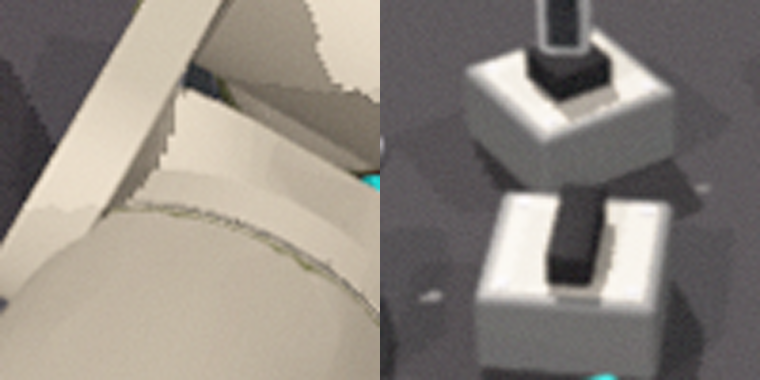

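```bash
python3 - <<'E'
from h import *
print(onz("side",[314.7,243.5],119))
# bar top ends in side crop: top-back edge, front edge of top
for p in ([583,188],[572,257]):print(onz("side",[266+(p[0]-380)/3.8,230+p[1]/3.8],62))
E
```

```text
[ 548.57897789 -116.69721235  119.        ]
[ 554.43376453 -148.7029329    62.        ]
[ 546.83708245 -199.9007649    62.        ]
```

```bash
python3 - <<'E'
from h import *
c=cams.camera_info("side");q=c['attitude'];Rm=R.from_quat([q[1],q[2],q[3],q[0]])
K=np.array([[c['fx'],0,c['cx']],[0,c['fy'],c['cy']],[0,0,1]])
p=Rm.inv().apply(np.array([[546.8,-170.8,119],[546,-170,62]])-c['xyz'])*[1,-1,-1]
print(cv2.projectPoints(p,np.zeros(3),np.zeros(3),K,c['dist_coeffs'])[0])
E
```

```text
[[[315.02614096 260.76289617]]

 [[315.27432161 286.9499686 ]]]
```

View pics/side1.png

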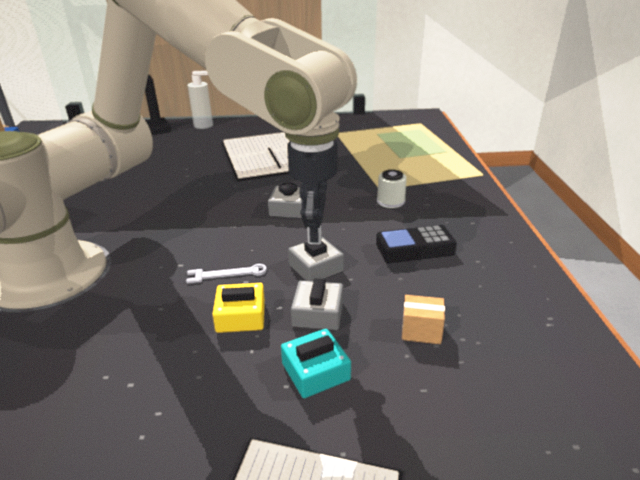

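```bash
python3 - <<'E'
import cv2,numpy as np
a=cv2.imread("pics/side1.png")[170:290,260:370];b=cv2.imread("pics/side0.png")[170:290,260:370]
f=lambda i:cv2.resize(i,(395,430),interpolation=cv2.INTER_CUBIC)
o=np.hstack([f(a),f(b)]);o=np.clip(255*(o/255.)**.6,0,255).astype(np.uint8)
cv2.imwrite("pics/c4.png",o)
E
```

```text
(no output)
```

View pics/c4.png

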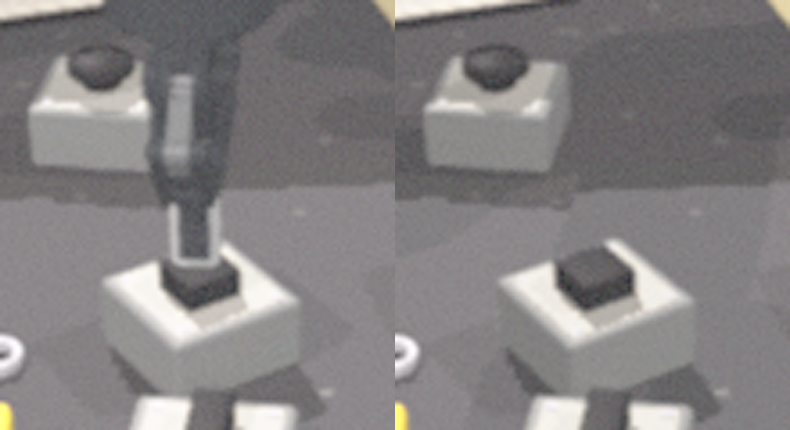

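```bash
python3 - <<'E'
from h import *
def proj(n,P):
    c=cams.camera_info(n);q=c['attitude'];Rm=R.from_quat([q[1],q[2],q[3],q[0]])
    K=np.array([[c['fx'],0,c['cx']],[0,c['fy'],c['cy']],[0,0,1]])
    p=Rm.inv().apply(np.array(P,float)-c['xyz'])*[1,-1,-1]
    return cv2.projectPoints(p,np.zeros(3),np.zeros(3),K,c['dist_coeffs'])[0][:,0]
P=[[547,-171,z] for z in(62,119,140,155,192,230,270,310,350)]
print(np.c_[np.array(P)[:,2],proj("side",P).round(1)])
for dx,dy in((36,0),(-36,0),(0,-42)):print(dx,dy,proj("side",[[547+dx,-171+dy,192],[547+dx,-171+dy,250]]).round(1).tolist())
print(proj("side",[[0,0,0],[547+11,-186,119],[547-11,-186,119]]))
E
python3 - <<'E'
import cv2,numpy as np
a=cv2.imread("pics/side1.png")[60:260,220:420]
o=cv2.resize(a,(600,600),interpolation=cv2.INTER_CUBIC);o=np.clip(255*(o/255.)**.6,0,255).astype(np.uint8)
cv2.imwrite("pics/c5.png",o)
cv2.imwrite("pics/c6.png",cv2.imread("pics/top1.png"))
E
```

```text
[[ 62.  315.9 287.3]
 [119.  315.1 260.8]
 [140.  314.9 250.6]
 [155.  314.7 243.2]
 [192.  314.2 224.2]
 [230.  313.6 203.7]
 [270.  313.  181. ]
 [310.  312.3 157.1]
 [350.  311.6 131.7]]
36 0 [[336.1, 223.3], [336.1, 191.6]]
-36 0 [[292.1, 225.1], [290.4, 193.4]]
0 -42 [[315.3, 237.9], [314.4, 205.4]]
[[ 46.73807458 272.61169894]
 [322.05844741 265.63551843]
 [309.0137758  266.21131941]]
```

View pics/c5.png

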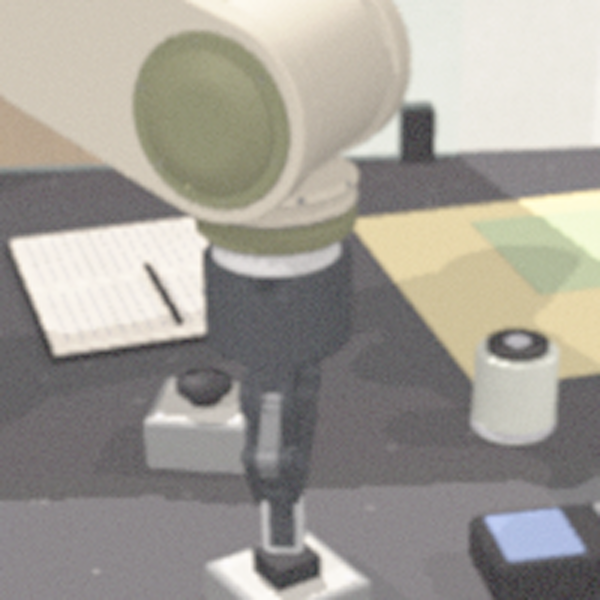

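View pics/c6.png

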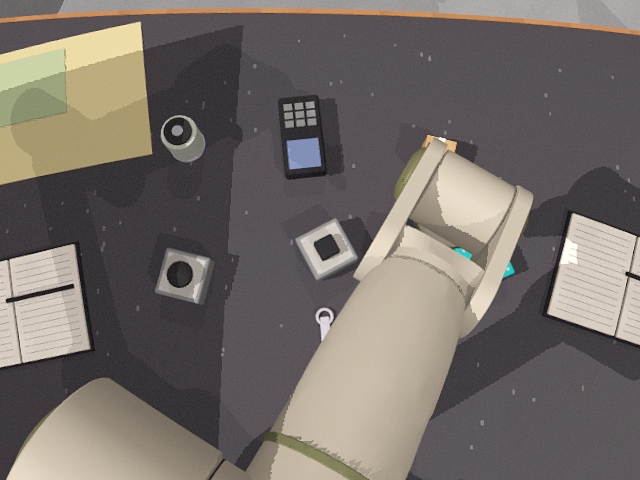

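The side view shows the fingertip at (315,244). From the reported TCP it should be at (315,261), so the tip looks higher or further away than reported. I'll go down 35 mm, which keeps it clear either way, and compare again.

Request:
play_rows:
  steps:
    - [[0,0,0.012],[0,0,0]]
    - [[0,0,0.012],[0,0,0]]
    - [[0,0,0.012],[0,0,0]]
    - [[0,0,0.012],[0,0,0]]
    - [[0,0,0],[0,0,0]]
    - [[0,0,0],[0,0,0]]
    - [[0,0,0],[0,0,0]]

```text
time_s: 3.4
eef_pos: [546.5, -170.6, 82.4]
ee_rot: [0.0, -0.65, 0.76, -0.0]
force: [0.9, -0.1, -0.7]
grip_width: 0.001
```

```bash
python3 - <<'E'
from h import *
s=ctrl.sense();print(s['eef_pos'],s['time_s'],s['force'])
im=cams.capture("side")[:,:,::-1];cv2.imwrite("pics/side2.png",im)
a=im[170:350,240:390];o=cv2.resize(a,(500,600),interpolation=cv2.INTER_CUBIC);o=np.clip(255*(o/255.)**.6,0,255).astype(np.uint8)
cv2.imwrite("pics/c7.png",o)
E
```

```text
[ 546.50183681 -170.59888248   82.3566346 ] 3.4 [ 0.93772716 -0.05377128 -0.69811708]
```

View pics/c7.png

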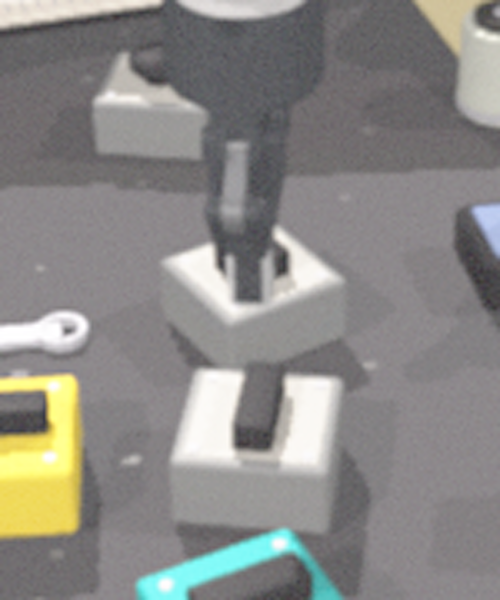

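The offset is still there: tip seen at row 260, about 278 expected. Either the tip sits about 37 mm above the reported TCP, or it is off in y. Only a second view can tell, and the top camera is blocked here. I'll raise and look above the mushroom instead, where both cameras should see the hand.

Request:
play_rows:
  steps:
    - [[0,0,-0.027],[0,0,0]]
    - [[0,0,-0.027],[0,0,0]]
    - [[-0.0507,0.0148,0],[0,0,0]]
    - [[-0.0507,0.0148,0],[0,0,0]]
    - [[-0.0507,0.0148,0],[0,0,0]]
    - [[-0.0507,0.0148,0],[0,0,0]]
    - [[-0.0507,0.0148,0],[0,0,0]]
    - [[-0.0507,0.0148,0],[0,0,0]]
    - [[-0.0507,0.0148,0],[0,0,0]]
    - [[-0.0507,0.0148,0],[0,0,0]]
    - [[-0.0507,0.0148,0],[0,0,0]]
    - [[-0.0507,0.0148,0],[0,0,0]]
    - [[0,0,0],[0,0,0]]
    - [[0,0,0],[0,0,0]]
    - [[0,0,0],[0,0,0]]

```text
time_s: 4.95
eef_pos: [496.4, 221.6, 122.7]
ee_rot: [0.0, -0.649, 0.761, -0.0]
force: [0.1, 0.1, 0.3]
grip_width: 0.001
```

```bash
python3 - <<'E'
from h import *
s=ctrl.sense();print(s['eef_pos'],s['time_s'],s['force'],s['joints'])
for n in("top","side"):
    im=cams.capture(n)[:,:,::-1];cv2.imwrite(f"pics/{n}3.png",im)
E
```

```text
[496.35185418 221.61128466 122.67335338] 4.95 [0.06044612 0.12139928 0.3048999 ] [ 2.04438968e-01  4.16699859e-01  1.54175537e+00 -2.65089394e-04
  1.18278810e+00  1.93308499e+00]
```

View pics/top3.png

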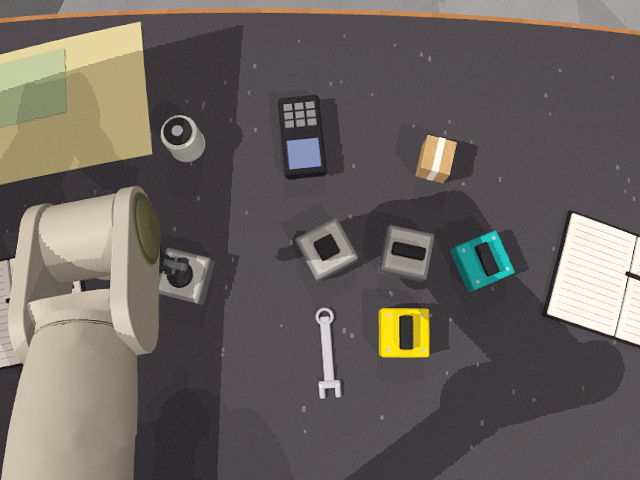

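View pics/side3.png

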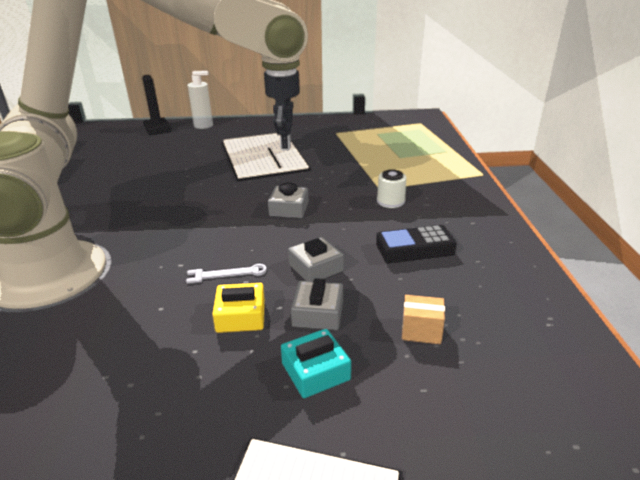

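Fingertips show at about (175,265) in the top view and (286,150) in the side view. I'll enlarge both.

```bash
python3 - <<'E'
from h import *
a=cv2.imread("pics/top3.png")[235:305,145:215];b=cv2.imread("pics/side3.png")[110:180,250:320]
o=np.hstack([cv2.resize(i,(400,400),interpolation=cv2.INTER_CUBIC) for i in(a,b)]);o=np.clip(255*(o/255.)**.55,0,255).astype(np.uint8)
cv2.imwrite("pics/c8.png",o)
E
```

```text
(no output)
```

View pics/c8.png

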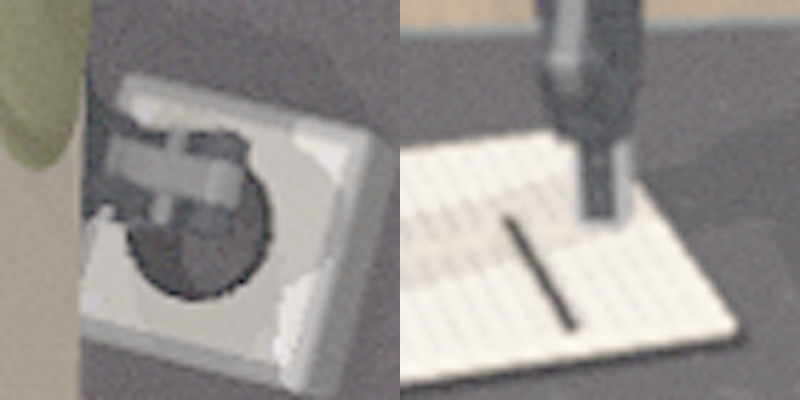

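```bash
python3 - <<'E'
from h import *
from rig import cams
def proj(n,P):
    c=cams.camera_info(n);q=c['attitude'];Rm=R.from_quat([q[1],q[2],q[3],q[0]])
    K=np.array([[c['fx'],0,c['cx']],[0,c['fy'],c['cy']],[0,0,1]])
    p=Rm.inv().apply(np.array(P,float)-c['xyz'])*[1,-1,-1]
    return cv2.projectPoints(p,np.zeros(3),np.zeros(3),K,c['dist_coeffs'])[0][:,0]
for z in(123,160,200,230):
  q=proj("top",[[496.4,221.6,z]])[0];print(z,q,(q-[150,245])*13.3, proj("side",[[496.4,221.6,z]])[0])
for y in(221.6,275,300):print(y,onz("side",[285.4,148.9],123))
a=cv2.imread("pics/top3.png")[245:290,150:205]
o=cv2.resize(a,None,fx=13.3,fy=13.3,interpolation=cv2.INTER_CUBIC);o=np.clip(255*(o/255.)**.4,0,255).astype(np.uint8)
cv2.imwrite("pics/c9.png",o)
E
```

```text
123 [171.07616529 268.90546074] [280.3129983  317.94262786] [286.18105257 164.47486386]
160 [164.22162056 266.08879761] [189.14755346 280.48100824] [285.32706679 149.66519277]
200 [156.10088048 262.74413637] [ 81.14171042 235.99701377] [284.36738386 133.06519987]
230 [149.46056239 260.00291075] [ -7.17452017 199.53871298] [283.62123701 120.18961327]
221.6 [494.15650245 315.34579812 123.        ]
275 [494.15650245 315.34579812 123.        ]
300 [494.15650245 315.34579812 123.        ]
```

View pics/c9.png

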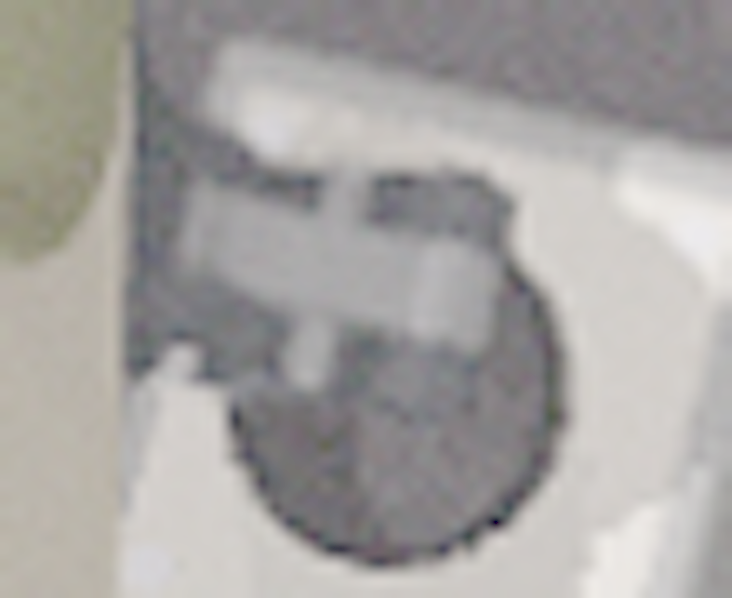

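```bash
python3 - <<'E'
from h import *
print(tri([174.5,265.5],[285.4,148.9]), onz("side",[285.4,148.9],160),onz("side",[285.4,148.9],155))
E
```

```text
[496.93264306 202.48857286 169.74712574] [496.54803437 226.10372765 160.        ] [496.22485438 238.1634669  155.        ]
```

Both views now agree in xy (top about (174,266), side (285,149)), and the real tip sits about 37–40 mm above the reported TCP. So contact with the bar should come at a reported z of about 24. I'll go back and descend under guard.

Request:
play_rows:
  steps:
    - [[0.0506,-0.0146,0],[0,0,0]]
    - [[0.0506,-0.0146,0],[0,0,0]]
    - [[0.0506,-0.0146,0],[0,0,0]]
    - [[0.0506,-0.0146,0],[0,0,0]]
    - [[0.0506,-0.0146,0],[0,0,0]]
    - [[0.0506,-0.0146,0],[0,0,0]]
    - [[0.0506,-0.0146,0],[0,0,0]]
    - [[0.0506,-0.0146,0],[0,0,0]]
    - [[0.0506,-0.0146,0],[0,0,0]]
    - [[0.0506,-0.0146,0],[0,0,0]]
    - [[0,0,0],[0,0,0]]
    - [[0,0,0],[0,0,0]]
    - [[0,0,0.02],[0,0,0]]
    - [[0,0,0.02],[0,0,0]]
    - [[0,0,0.02],[0,0,0]]
    - [[0,0,0.016],[0,0,0]]
    - [[0,0,0],[0,0,0]]
    - [[0,0,0],[0,0,0]]
    - [[0,0,0],[0,0,0]]

```text
time_s: 6.95
eef_pos: [545.3, -169.5, 66.4]
ee_rot: [0.0, -0.65, 0.76, -0.001]
force: [0.1, -1.0, 0.4]
grip_width: -0.004
```

```bash
cat > look.py <<'E'
from h import *
import sys
n,x0,y0,x1,y1=sys.argv[1],*map(int,sys.argv[3:7])
s=ctrl.sense();print(s['eef_pos'],s['time_s'],s['force'])
im=cams.capture(n)[:,:,::-1];cv2.imwrite(f"pics/{sys.argv[2]}_full.png",im)
o=cv2.resize(im[y0:y1,x0:x1],None,fx=5,fy=5,interpolation=cv2.INTER_CUBIC);o=np.clip(255*(o/255.)**.55,0,255).astype(np.uint8)
cv2.imwrite(f"pics/{sys.argv[2]}.png",o)
E
python3 look.py side d1 250 230 380 345
```

```text
[ 545.32713567 -169.54446892   66.36135366] 6.95 [ 0.14423263 -0.96316824  0.41764784]
```

View pics/d1.png

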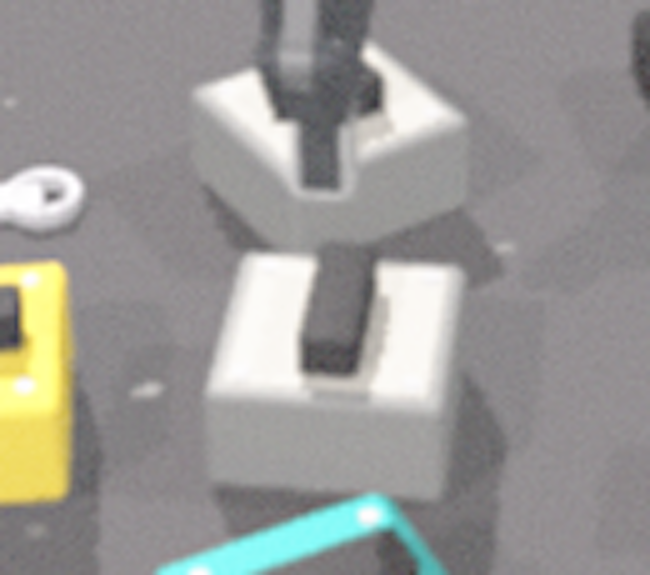

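Request:
play_rows:
  steps:
    - [[0,-0.004,0.0107],[0,0,0]]
    - [[0,0,0.0107],[0,0,0]]
    - [[0,0,0.0107],[0,0,0]]
    - [[0,0,0.008],[0,0,0]]
    - [[0,0,0],[0,0,0]]
    - [[0,0,0],[0,0,0]]
    - [[0,0,0],[0,0,0]]

```text
time_s: 7.7
eef_pos: [548.1, -170.1, 35.7]
ee_rot: [0.0, -0.65, 0.76, -0.0]
force: [-0.9, 0.4, 0.3]
grip_width: 0.0
```

```bash
python3 look.py side d2 250 230 380 345
```

```text
[ 548.06649816 -170.06956437   35.72933951] 7.7 [-0.88337146  0.42636148  0.28059557]
```

View pics/d2.png

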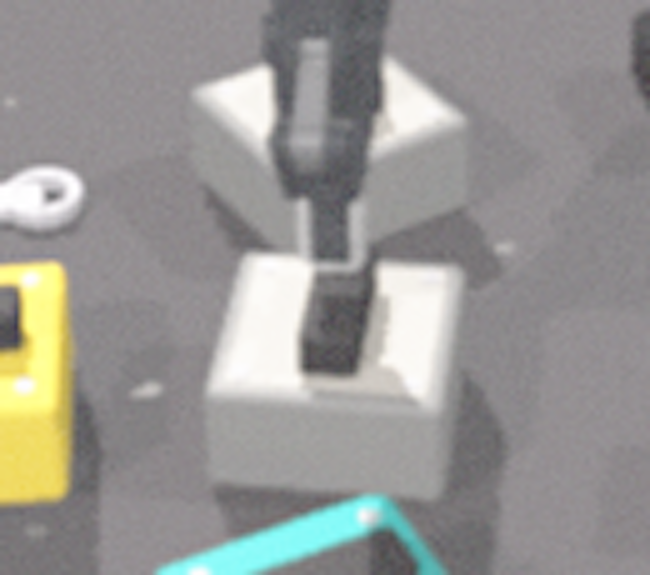

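The tip is directly over the bar cap at (317,283), about 8–10 mm above it. Now small guarded steps.

Request:
play_rows:
  steps:
    - [[0,0,0.004],[0,0,0]]
    - [[0,0,0.002],[0,0,0]]
    - [[0,0,0],[0,0,0]]
    - [[0,0,0],[0,0,0]]

```text
time_s: 8.15
eef_pos: [547.9, -169.9, 30.9]
ee_rot: [-0.0, -0.65, 0.76, 0.0]
force: [0.4, 0.2, 0.2]
grip_width: -0.0
```

Request:
play_rows:
  steps:
    - [[0,0,0.0027],[0,0,0]]
    - [[0,0,0],[0,0,0]]
    - [[0,0,0],[0,0,0]]

```text
time_s: 8.45
eef_pos: [547.8, -169.9, 28.8]
ee_rot: [-0.0, -0.65, 0.76, 0.0]
force: [0.1, -0.4, 0.3]
grip_width: 0.0
```

Request:
play_rows:
  steps:
    - [[0,0,0.0027],[0,0,0]]
    - [[0,0,0],[0,0,0]]
    - [[0,0,0],[0,0,0]]

```text
time_s: 8.75
eef_pos: [547.8, -170.0, 26.8]
ee_rot: [-0.0, -0.65, 0.76, 0.0]
force: [0.2, -0.0, 0.0]
grip_width: 0.004
```

Request:
play_rows:
  steps:
    - [[0,0,0.0027],[0,0,0]]
    - [[0,0,0],[0,0,0]]
    - [[0,0,0],[0,0,0]]

```text
time_s: 9.05
eef_pos: [547.8, -169.9, 24.8]
ee_rot: [-0.0, -0.65, 0.76, 0.0]
force: [0.1, -1.0, 0.0]
grip_width: -0.001
```

```bash
python3 look.py side d3 250 230 380 345
```

```text
[ 547.83647481 -169.92658486   24.77665148] 9.05 [ 0.14912626 -1.02344568  0.0297722 ]
```

View pics/d3.png

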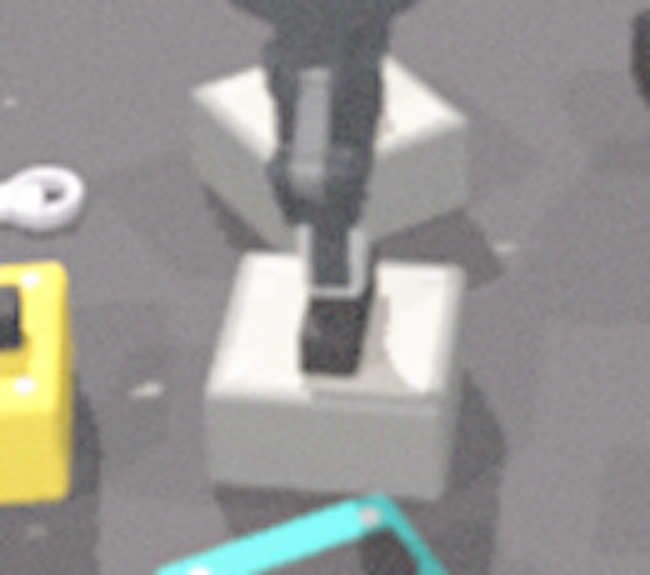

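Request:
play_rows:
  steps:
    - [[0,0,0.0027],[0,0,0]]
    - [[0,0,0],[0,0,0]]
    - [[0,0,0],[0,0,0]]

```text
time_s: 9.4
eef_pos: [548.0, -170.1, 23.0]
ee_rot: [0.0, -0.65, 0.76, -0.0]
force: [0.4, -0.3, 2.1]
grip_width: 0.003
```

Request:
play_rows:
  steps:
    - [[0,0,0.0027],[0,0,0]]
    - [[0,0,0],[0,0,0]]
    - [[0,0,0],[0,0,0]]

```text
time_s: 9.7
eef_pos: [548.0, -170.1, 20.9]
ee_rot: [0.0, -0.65, 0.76, -0.0]
force: [0.1, 0.2, 2.2]
grip_width: 0.001
```

Contact came at about z 23. I'll press on to about 6.5 mm of travel.

Request:
play_rows:
  steps:
    - [[0,0,0.0027],[0,0,0]]
    - [[0,0,0],[0,0,0]]
    - [[0,0,0],[0,0,0]]

```text
time_s: 10.0
eef_pos: [548.0, -170.0, 18.9]
ee_rot: [0.0, -0.65, 0.76, -0.0]
force: [0.6, -0.5, 3.4]
grip_width: 0.0
```

Request:
play_rows:
  steps:
    - [[0,0,0.0024],[0,0,0]]
    - [[0,0,0],[0,0,0]]
    - [[0,0,0],[0,0,0]]

```text
time_s: 10.3
eef_pos: [548.0, -170.0, 17.0]
ee_rot: [0.0, -0.65, 0.76, -0.0]
force: [0.9, 0.0, 4.9]
grip_width: -0.0
```

```bash
python3 look.py side d4 250 230 380 345
```

```text
[ 547.96244726 -169.99790109   17.02124578] 10.3 [0.93961846 0.04871665 4.85693959]
```

View pics/d4.png

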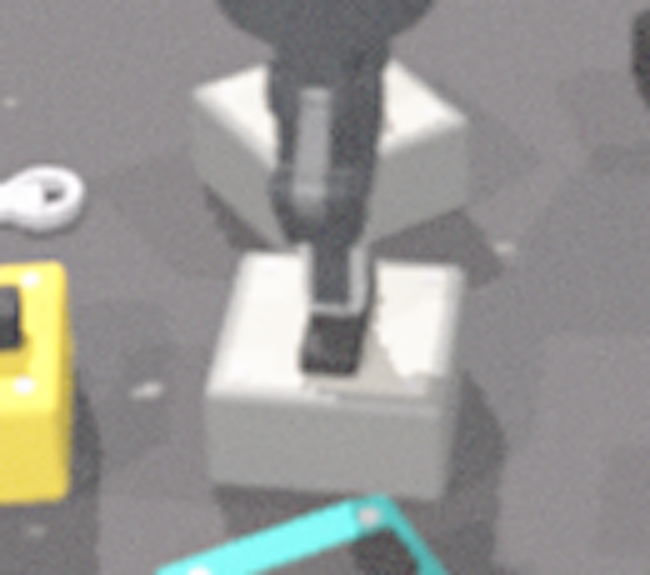

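The force climbed from 2.1 to 4.9 N, which is nearly full travel and past the 4 mm switch point. Releasing straight up.

Request:
play_rows:
  steps:
    - [[0,0,-0.005],[0,0,0]]
    - [[0,0,-0.01],[0,0,0]]
    - [[0,0,-0.03],[0,0,0]]
    - [[0,0,-0.05],[0,0,0]]
    - [[0,0,-0.05],[0,0,0]]
    - [[0,0,0],[0,0,0]]
    - [[0,0,0],[0,0,0]]
    - [[0,0,0],[0,0,0]]

```text
time_s: 11.15
eef_pos: [547.0, -169.5, 124.4]
ee_rot: [-0.001, -0.65, 0.76, 0.001]
force: [-0.2, 0.2, -0.6]
grip_width: 0.002
```

```bash
python3 look.py side d5 250 230 380 345; python3 - <<'E'
import cv2,numpy as np
a=cv2.imread("pics/d1_full.png")[270:340,270:360].astype(int);b=cv2.imread("pics/d5_full.png")[270:340,270:360].astype(int);print(np.abs(a-b).max(2).mean(),(np.abs(a-b).max(2)>40).sum())
E
```

```text
[ 546.99402586 -169.49333802  124.37865226] 11.15 [-0.2358612   0.2450522  -0.64338356]
4.007619047619047 41
```

View pics/d5.png

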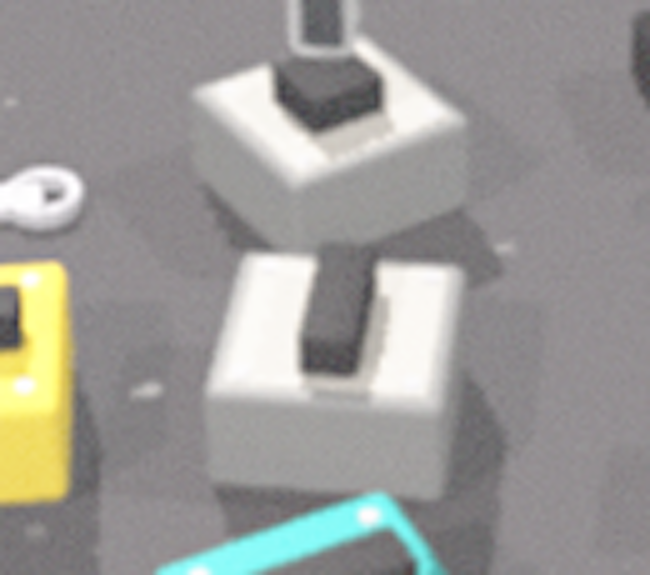

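The bar cap is back up and the box hasn't moved. Next, the mushroom.

Request:
play_rows:
  steps:
    - [[-0.0506,0.0148,0],[0,0,0]]
    - [[-0.0506,0.0148,0],[0,0,0]]
    - [[-0.0506,0.0148,0],[0,0,0]]
    - [[-0.0506,0.0148,0],[0,0,0]]
    - [[-0.0506,0.0148,0],[0,0,0]]
    - [[-0.0506,0.0148,0],[0,0,0]]
    - [[-0.0506,0.0148,0],[0,0,0]]
    - [[-0.0506,0.0148,0],[0,0,0]]
    - [[-0.0506,0.0148,0],[0,0,0]]
    - [[-0.0506,0.0148,0],[0,0,0]]
    - [[0,0,0],[0,0,0]]
    - [[0,0,0],[0,0,0]]
    - [[0,0,0.03],[0,0,0]]
    - [[0,0,0.03],[0,0,0]]
    - [[0,0,0.03],[0,0,0]]
    - [[0,0,0.013],[0,0,0]]
    - [[0,0,0],[0,0,0]]
    - [[0,0,0],[0,0,0]]
    - [[0,0,0],[0,0,0]]

```text
time_s: 13.1
eef_pos: [498.2, 222.1, 49.5]
ee_rot: [0.001, -0.649, 0.76, -0.0]
force: [0.4, 0.3, 0.4]
grip_width: 0.0
```

```bash
python3 look.py side e1 245 150 335 230;python3 look.py top e2 130 230 230 310; python3 -c "
import cv2,numpy as np
a=cv2.imread('pics/e1.png');b=cv2.imread('pics/e2.png');cv2.imwrite('pics/e.png',cv2.resize(np.hstack([a,b]),None,fx=.84,fy=.84))"
```

```text
[498.21289046 222.14845056  49.53880073] 13.1 [0.42236934 0.28907782 0.41134901]
[498.1293915  222.22532971  49.47633299] 13.15 [-0.51185844 -1.0903064  -0.78262814]
```

View pics/e.png

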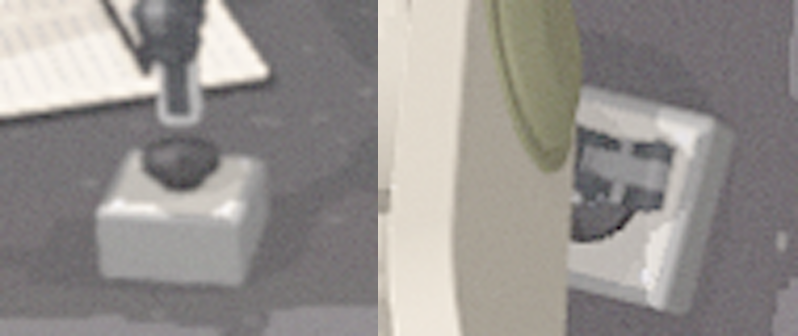

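Request:
play_rows:
  steps:
    - [[0,0.0013,0.006],[0,0,0]]
    - [[0,0,0.006],[0,0,0]]
    - [[0,0,0.005],[0,0,0]]
    - [[0,0,0],[0,0,0]]
    - [[0,0,0],[0,0,0]]

```text
time_s: 13.7
eef_pos: [496.5, 222.4, 35.6]
ee_rot: [-0.0, -0.65, 0.76, 0.0]
force: [-1.3, -0.5, 0.3]
grip_width: 0.001
```

Request:
play_rows:
  steps:
    - [[0,0,0.0027],[0,0,0]]
    - [[0,0,0],[0,0,0]]
    - [[0,0,0],[0,0,0]]

```text
time_s: 14.0
eef_pos: [496.6, 222.4, 33.7]
ee_rot: [0.0, -0.65, 0.76, -0.0]
force: [0.4, 0.1, 0.3]
grip_width: 0.0
```

Request:
play_rows:
  steps:
    - [[0,0,0.0027],[0,0,0]]
    - [[0,0,0],[0,0,0]]
    - [[0,0,0],[0,0,0]]

```text
time_s: 14.3
eef_pos: [496.6, 222.4, 31.7]
ee_rot: [0.0, -0.65, 0.76, -0.0]
force: [-0.3, 0.4, 1.2]
grip_width: 0.004
```

Request:
play_rows:
  steps:
    - [[0,0,0.0027],[0,0,0]]
    - [[0,0,0],[0,0,0]]
    - [[0,0,0],[0,0,0]]

```text
time_s: 14.6
eef_pos: [496.7, 222.4, 29.8]
ee_rot: [0.0, -0.65, 0.76, -0.0]
force: [-0.6, 0.1, 2.1]
grip_width: 0.001
```

Request:
play_rows:
  steps:
    - [[0,0,0.0027],[0,0,0]]
    - [[0,0,0],[0,0,0]]
    - [[0,0,0],[0,0,0]]

```text
time_s: 14.9
eef_pos: [496.7, 222.4, 27.7]
ee_rot: [0.0, -0.65, 0.76, -0.0]
force: [-0.3, 0.6, 3.0]
grip_width: -0.002
```

```bash
python3 look.py side e3 245 150 335 230
```

```text
[496.65973019 222.39635135  27.6952073 ] 14.9 [-0.32938101  0.63027527  3.01465953]
```

View pics/e3.png

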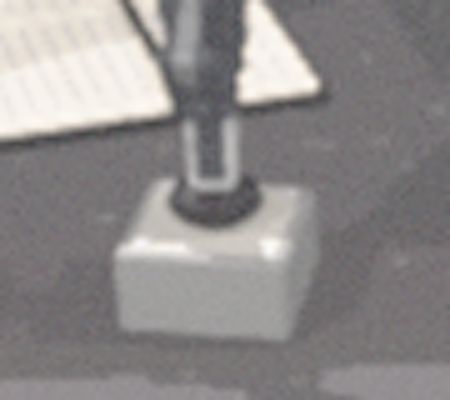

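The fingers are on the cap and the box is steady. Pressing further.

Request:
play_rows:
  steps:
    - [[0,0,0.0027],[0,0,0]]
    - [[0,0,0],[0,0,0]]
    - [[0,0,0],[0,0,0]]

```text
time_s: 15.25
eef_pos: [496.6, 222.4, 25.6]
ee_rot: [0.0, -0.65, 0.76, -0.0]
force: [0.2, 0.3, 3.4]
grip_width: 0.001
```

Request:
play_rows:
  steps:
    - [[0,0,0.0013],[0,0,0]]
    - [[0,0,0],[0,0,0]]
    - [[0,0,0],[0,0,0]]

```text
time_s: 15.55
eef_pos: [496.6, 222.4, 24.7]
ee_rot: [0.0, -0.65, 0.76, -0.0]
force: [1.2, 0.3, 4.3]
grip_width: -0.002
```

Request:
play_rows:
  steps:
    - [[0,0,-0.005],[0,0,0]]
    - [[0,0,-0.01],[0,0,0]]
    - [[0,0,-0.03],[0,0,0]]
    - [[0,0,-0.05],[0,0,0]]
    - [[0,0,-0.05],[0,0,0]]
    - [[0,0,-0.03],[0,0,0]]
    - [[0,0,0],[0,0,0]]
    - [[0,0,0],[0,0,0]]
    - [[0,0,0],[0,0,0]]
    - [[0,0,0],[0,0,0]]

```text
time_s: 16.55
eef_pos: [496.0, 222.2, 154.7]
ee_rot: [-0.001, -0.65, 0.76, 0.001]
force: [-0.3, 0.4, -0.3]
grip_width: 0.001
```

```bash
python3 look.py side f1 245 150 335 230;python3 look.py top f2 130 230 230 310; python3 - <<'E'
import cv2,numpy as np
a=cv2.imread('pics/f1.png');b=cv2.imread('pics/f2.png');cv2.imwrite('pics/f.png',cv2.resize(np.hstack([a,b]),None,fx=.84,fy=.84))
for n,m,rs in(("side0","f1_full",[(262,175,315,220)]),("top0","f2_full",[(165,240,215,310),(290,210,365,290),(370,215,440,290)])):
  A=cv2.imread(f"pics/{n}.png");B=cv2.imread(f"pics/{m}.png")
  for x0,y0,x1,y1 in rs:
    g=lambda I:cv2.cvtColor(I[y0:y1,x0:x1],cv2.COLOR_BGR2GRAY).astype(np.float32)
    print(n,cv2.phaseCorrelate(g(A),g(B)))
E
```

```text
[495.96959288 222.23209956 154.7045988 ] 16.55 [-0.30038519  0.41527146 -0.30076736]
[496.09143506 222.25054108 154.88022984] 16.6 [ 0.14747256  0.87737771 -0.33722405]
side0 ((-0.018881339882380388, 0.5245657245298538), 0.9684834333113682)
top0 ((0.1016636839129248, 0.053943549975734584), 0.6933438966009352)
top0 ((0.4957902110556489, 0.037203693716215014), 0.7589383157094319)
top0 ((-0.2149033864094676, 0.23260937788447933), 0.6554191147839582)
```

View pics/f.png

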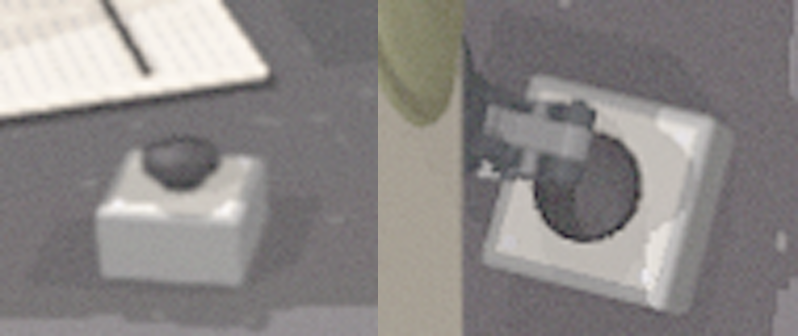

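View pics/f1_full.png

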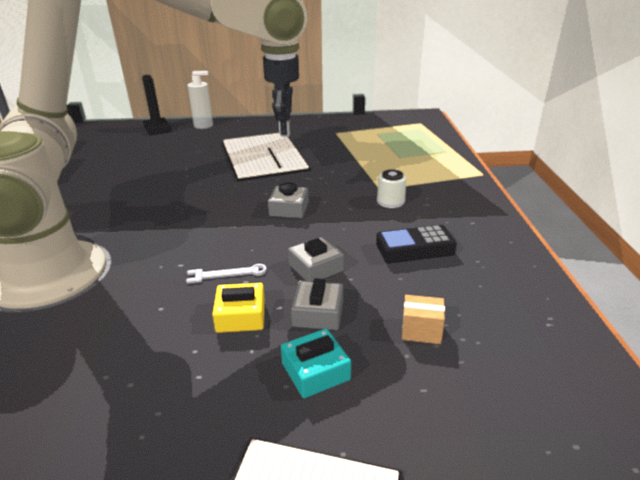

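Both caps are up, all the boxes are where they were, and the hand is clear.

```bash
python3 -c "
from rig import ctrl
print(ctrl.finish_job())"
```

```text
the job is handed in; nothing more can be done
None
```

I pressed the grey bar-shaped button and let it come back up, then did the same with the mushroom button, and handed the job in at about 16.6 s. No verdict was reported.

| Button | Estimated travel (switches at 4 mm) | Highest force read (limit 20 N) |
|---|---|---|
| Bar-shaped (shutter up) | 6–7 mm | 4.9 N |
| Mushroom (stop) | about 6.6 mm | 4.3 N |

I worked out the travel from arm position and force, because the button joints themselves can't be read.

**Last checks:** the pictures show both caps back up. The three grey boxes match the starting pictures to within about half a pixel. The other things on the counter look undisturbed. The hand is about 120 mm above the mushroom cap, with the force near zero.

**Checks that disagreed:**
- **Fingertip height:** the real fingertips were about 38 mm higher than the reported TCP. I confirmed this with both cameras and lowered the hand in small steps, watching the force. Contact came at a reported z of about 23 mm on the bar and about 31 mm on the mushroom.
- **Box positions:** the two cameras differed by about 5 mm in x for both caps, so I pressed between the two estimates.

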